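# Dispense one heel lift and slide it to the waiting shoe

## Robot

A 6-joint arm with a two-finger parallel gripper is mounted at the origin on the work surface. World frame = base frame: x ahead of the robot, y to its left, z up, the work surface at z = 0. Lengths are in m, angles in rad, forces in N, time in s.
With the tool pointing down it reaches from about 0.3 to 0.875 m from the base axis. Payload 6.4 kg.
Tool frame: the origin (TCP) lies on the centre line of the jaws, within the pads' length; the fingertips stand 14 mm ahead of it and the grasp point (between the pads) lies 5 mm behind it; z points along the fingers, y is the direction in which the jaws open and shut (so a half turn about z gives the same grasp; the last joint's range is limited). The gripper opens to 85 mm and grips with 20 to 120 N. Pads are 22 mm wide; open, the fingers measure 114 mm over their backs; the gripper's body (76 mm by 85 mm) begins 54 mm behind the grasp point. The pads swing forward as they close: fully open they stand 13 mm farther back than shut.
Start: joints at [-1.421, 0.181, 1.607, -0, 1.354, -0.206], TCP at [0.2, -0.539, 0.245] pointing down, gripper open.
Joint ranges: [-2.99, 2.99], [-0.89, 2.07], [0.3, 2.58], [-1.14, 4.28], [0, 2.63], [-3.12, 3.12]. Speed limits (rad/s): [2.57, 2.57, 3.01, 3.14, 3.14, 3.14].

## Interface

Orientations are given as a unit quaternion [w, x, y, z].
In Python, from bench import * gives the robot as it stands.
- The arm moves only by the tool servo_tool, never from a script. Its argument "plan" is a list that holds one entry, the list of rows, each a list of 5 numbers: the shift along the world's x, y, z in m, then the turn about the world's z in rad, then the gripper command: -1 is shut, 1 is fully open, values between are in proportion. In form: [[[tx, ty, tz, roll, claw], ...]]. A call has 1 to 8 rows; each row shifts and turns the commanded pose from where the row before left it; what a row does not reach is not made up. A row lasts 1/10 s, in which the tool goes at most 50 mm and 8.59 degrees, less where a joint would pass 70% of its speed; a pose out of reach is approached as far as the arm can. A call with a gripper value outside its range is refused whole. The fingers move at their own pace and stop on an object; the grip force is fixed at half the most. Time passes only in rows, so rows that do not move let the fingers close. It gives the time, the measured TCP pose, the force and the opening at its end, in the units of the state.
- get_obs(): the state, without advancing time (a new reading comes with each control period).
- camera(name): name is "scene" or "top" or "wrist"; returns a dict with "img" (384x512x3 uint8, blue, green, red), "camera_matrix" (3x3 intrinsics, pixels), "rvec" (rotation vector, rad) and "tvec" (3), from world to camera coordinates, as OpenCV has them. Camera axes: x right, y down, z forward; pixel columns grow to the right and rows downward; lengths in m; the calibration is good to about 2 mm. A picture is of the moment at which its call begins. There is no depth.
- hand_in(): hands the job in, once; it reports no verdict.
Trained networks look in a picture, given as the dict that the camera call returned (one of the last four; its "shot" number tells which), for a name from the list of things; names that differ only in an ending like _2 or _b are one class to them, and where a whole thing is asked for, a point or a joint stands for the part that bears it (a point fixed in the world has none). Each returns a list of dicts, best first, with "conf" (0 to 1); they miss things now and then, are a little off and sometimes report something else, mostly with a low value. They report only what shows in the picture. A call takes as long as a camera call. They do not tell look-alikes from the thing itself.
- trace(picture, thing): "mask" (384x512 bool, what is visible of it) and "rect" ([left, top, right, bottom] as shares, 0 to 1, of the picture: columns of its width, rows of its height, round what is visible of it).
- pinpoint(picture, thing): "centre" ([row, column] as shares, 0 to 1, of the picture: columns of its width, rows of its height: a listed point, or the origin of a listed thing).
The state is a dict: "time_s": time; "q": joint angles; "dq": joint speeds; "joint_efforts": joint torques, N m; "eef_pos": TCP position; "eef_rot": TCP orientation; "wrist_force": force on the tool from outside, world axes, zero at the start; "torque": the same for the moment, N m; "opening": opening from 0.0 (shut) to 1.0 (fully open).
Only numpy, scipy, OpenCV 4.12 (cv2) and the standard library are available. Lean on these libraries where they do the work, as an engineer would, in place of code of your own. Each camera call takes 0.05 s, during which the arm holds its last target.

## Task

Press the plunger of the heel-lift dispenser once, all the way down, and let it spring back up, so that exactly one heel lift comes out of the slot onto the delivery deck. Then slide that lift along the deck by pushing it, without picking it up, until it lies wholly inside the cork-lined side bay on the side where the brown shoe stands. Leave the other lifts in the magazine and everything else where it is.

Things in the scene. Friction and masses are not known exactly. Their poses are not given: they have to be found in the camera images.
- dispenser: Fixed heel-lift dispenser, grey paint and aluminium. Origin on the bench under the magazine's centre; z up, lifts come out towards its -x, +y = left bay. In this frame (mm): magazine box x -27 to 27, y -25 to 25, top z 74; rear housing under the plunger x 27 to 117, y -25 to 25, top z 60. Base and deck top z 20. Magazine: clear front, open top, 4 lifts stacked, exit slot 14 high at its front foot.
- plunger (a joint): Travel of the plunger in m: 0 = up (rest), 0.028 = fully down; it drives a pusher 70 mm forward, which shoves the bottom lift out of the slot. Spring: about 2 N to start, 6.5 N fully down, hard stop; returns by itself when let go, and the pusher goes back with it. Each full press throws out one more lift.
- plunger_top (a point): Centre of the flat top of the plunger's black round knob (diameter 38 mm, 13 mm thick); 113 mm above the bench when up, 85 mm when down. Moves with the plunger. Pressed straight down.
- delivery (a point): Point on the deck, 20 mm above the bench and 68.5 mm before the magazine's centre, where the centre of an ejected lift comes to lie, to within some mm. Deck in dispenser frame (mm): x -110 to -26, y -100 to 100, flat; bare metal in the middle (y -31 to 31), cork-lined bays flush with it on both sides, no step. A rim 4 thick, 8 high runs round the deck's outside.
- left_bay (a point): Centre of the floor of the side bay on the dispenser's +y side, 20 mm above the bench, 65.5 mm from the deck's centre line. The bay is 69 mm wide in y and 84 mm long in x.
- right_bay (a point): The same for the side bay on the dispenser's -y side.
- lift: The bottom heel lift of the stack, the one that comes out: black rubber, D-shaped, 42 mm long in its x, 40 mm wide in its y, 10 mm thick, 14 to 28 g. Origin in the middle of its underside; the round nose points to its -x, the straight edge to +x. Starts with its axes along the dispenser's.
- lift_b: Second lift of the stack, like lift; drops 10 mm to the bottom of the magazine when lift has gone out and the plunger is up again.
- lift_c: Third lift of the stack.
- lift_d: Top lift of the stack.
- shoe: A single brown low shoe, 260 mm long, 84 mm wide, 95 mm high, standing on the bench about 200 mm to the left or right of the dispenser, alongside it. Origin at the middle of its sole on the bench; toe to its +x. Its side (sign of its y in the dispenser frame) tells which bay. Only looked at.
- tin: Bystander: closed can, 80 mm across, 85 mm high, standing on the other side of the dispenser from the shoe; origin under its centre.
- spool: Bystander: thread spool, 38 mm across, 50 mm high, upright beside the rear housing; origin under its centre.
- last: Bystander: wooden shoe-last block, about 150 x 50 x 50 mm, far to the left of the dispenser; origin under its centre.
- hammer: Bystander: hammer lying on the bench on the right, on the robot's side.
- brush: Bystander: brush lying on the bench on the left, on the robot's side.
- cup: Bystander: white open cup, 76 mm across, 95 mm high, far to the right of the dispenser; origin under its centre.
Things that resemble listed ones, but are neither listed nor needed, are in the scene too. What is shaped like the lift_d but blue, red or turquoise is not meant.

How it is judged:
By the outcome, as a careful person would: the job done as asked, in the order asked, and still so for the second after the job is handed in, with the robot touching nothing.
It also fails if it takes over 42 s, if anything falls off the work surface, if the arm or the gripper's body presses on something with over 40 N, if the wrist force passes 120 N, or if a joint passes its speed limit or range.

## Working session

There is one attempt and no reset: what is moved stays moved. The work goes in short steps, Python scripts to look and compute and a tool call to move; the robot and the scene stay as the last step left them, time stands still between calls to the robot, and variables do not carry over. Pictures are saved under pics/ and viewed, and the job is handed in when it is done.

Besides the shell and the picture viewer there is one more tool, called after "Emit:" by a JSON object that holds its "fn" and its "kwargs". servo_tool: Moves the arm, as the interface text tells. Its arguments: {"type":"object","properties":{"plan":{"type":"array"}},"required":["plan"]}

```bash
mkdir -p pics
cat > h.py <<'E'
from bench import *
import numpy as np, cv2
def snap(n,fn):
    p=camera(n); cv2.imwrite('pics/'+fn,p['img']); return p
def ray(p,uv):
    K=np.array(p['camera_matrix'],float);R=cv2.Rodrigues(np.array(p['rvec'],float))[0];t=np.array(p['tvec'],float).ravel()
    d=R.T@np.linalg.inv(K)@np.array([uv[0],uv[1],1.]);return -R.T@t,d
def onz(p,uv,z):
    c,d=ray(p,uv);return c+d*(z-c[2])/d[2]
def proj(p,X):
    return cv2.projectPoints(np.array(X,float).reshape(-1,3),np.array(p['rvec'],float),np.array(p['tvec'],float),np.array(p['camera_matrix'],float),None)[0].reshape(-1,2)
def pp(p,thing,z,n=2):
    for r in pinpoint(p,thing)[:n]:
        uv=(r['centre'][1]*512,r['centre'][0]*384); print(thing,round(r['conf'],2),np.round(uv,1),np.round(onz(p,uv,z),4))
E
python3 - <<'E'
from h import *
for n in ['scene','top']:
    p=snap(n,n+'1.png'); print(n)
    for t,z in [('dispenser',0),('plunger_top',.113),('delivery',.02),('left_bay',.02),('right_bay',.02),('shoe',0),('tin',0),('spool',0),('lift',.02)]: pp(p,t,z)
print(get_obs())
E
```

```text
scene
dispenser 0.87 [263.4 206.3] [0.5396 0.0284 0.    ]
plunger_top 0.59 [270.5 204. ] [0.61   0.0173 0.113 ]
plunger_top 0.55 [134.5 254.5] [ 0.5835 -0.429   0.113 ]
delivery 0.97 [261.9 187.6] [0.4758 0.0555 0.02  ]
left_bay 0.78 [280.5 184.4] [0.4945 0.1231 0.02  ]
right_bay 0.82 [247.  190.1] [0.4609 0.002  0.02  ]
shoe 0.76 [207.  214.4] [ 0.4778 -0.1653  0.    ]
tin 0.6 [324.4 205.4] [0.6375 0.2246 0.    ]
spool 0.64 [297.1 213.5] [0.6222 0.12   0.    ]
lift 0.68 [309.4 246.1] [0.7612 0.0827 0.02  ]
lift 0.61 [254.  257.3] [ 0.7136 -0.0971  0.02  ]
top
dispenser 0.59 [248.3 194.4] [0.5457 0.0407 0.    ]
plunger_top 0.47 [254.1 164.2] [0.6174 0.0236 0.113 ]
left_bay 0.86 [220.3 211.4] [0.4948 0.1199 0.02  ]
right_bay 0.68 [266.3 225.6] [ 0.4553 -0.0117  0.02  ]
shoe 0.8 [317.  211.9] [ 0.4961 -0.1592  0.    ]
shoe 0.47 [220.4 172.7] [0.6089 0.123  0.    ]
tin 0.98 [186.  167.2] [0.6243 0.2242 0.    ]
spool 0.54 [222.  169.4] [0.6186 0.1185 0.    ]
lift 0.57 [236.5 127. ] [0.7405 0.0765 0.02  ]
lift 0.47 [248.8 200.6] [0.5263 0.0388 0.02  ]
{'time_s': 1.0, 'q': array([-1.42131287e+00,  1.80755876e-01,  1.60702173e+00, -1.45005441e-05,
        1.35379070e+00, -2.06294895e-01]), 'dq': array([-2.49344470e-04,  2.09373494e-03,  1.34759516e-03,  1.57923604e-04,
        1.24117405e-03, -7.62083163e-06]), 'joint_efforts': array([ 5.25296164e-04, -4.44848013e+01, -3.51685274e+01, -2.28745207e-04,
        5.93236837e-04,  1.04465164e-05]), 'eef_pos': array([ 0.20030034, -0.53899384,  0.24530277]), 'eef_rot': array([ 1.19692889e-05,  9.84219124e-01,  1.76953991e-01, -7.42319220e-06]), 'wrist_force': array([-0.07657665, -0.45673283, -0.10564058]), 'torque': array([-0.01789348,  0.0469596 , -0.01979953]), 'opening': 1.0016417356998832}
```

Run:
```python
import cv2
for n in ['scene1','top1']:
    i=cv2.imread(f'pics/{n}.png'); c=i[120:290,130:390]; cv2.imwrite(f'pics/{n}z.png',cv2.resize(c,None,fx=3,fy=3,interpolation=cv2.INTER_CUBIC))
```

```text
(no output)
```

View pics/scene1.png

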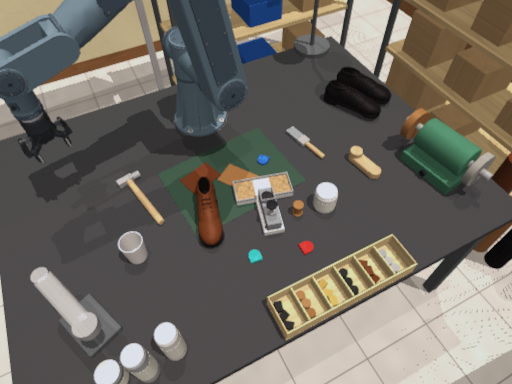

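View pics/scene1z.png

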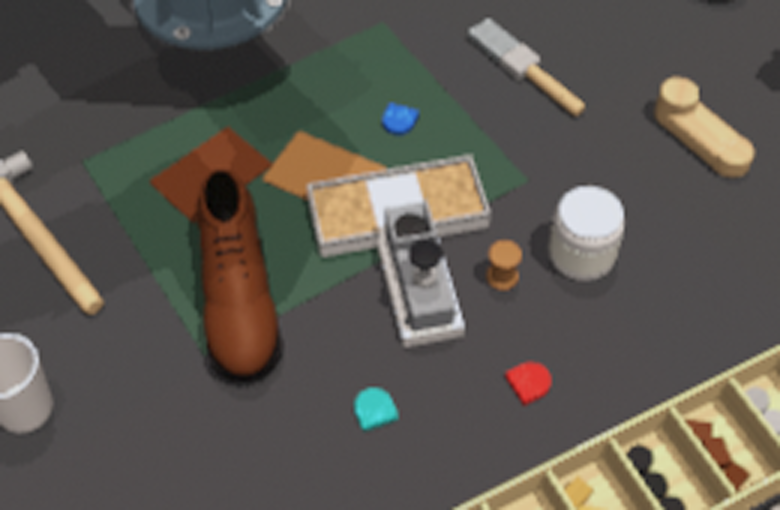

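View pics/top1z.png

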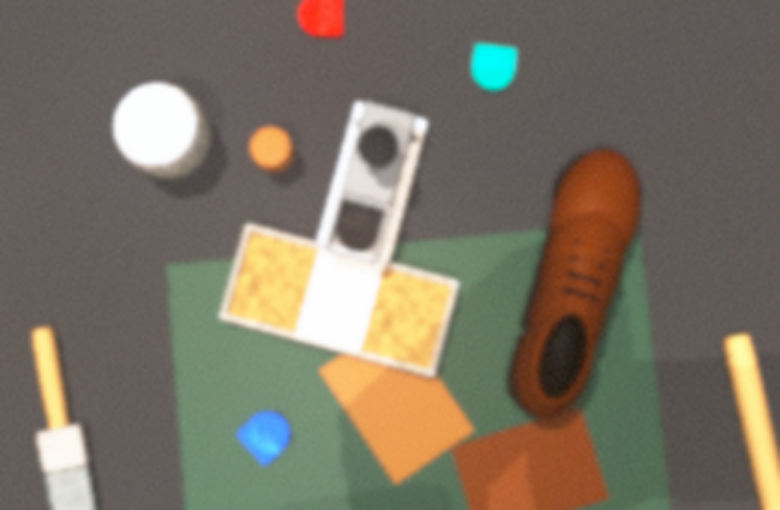

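View pics/top1.png

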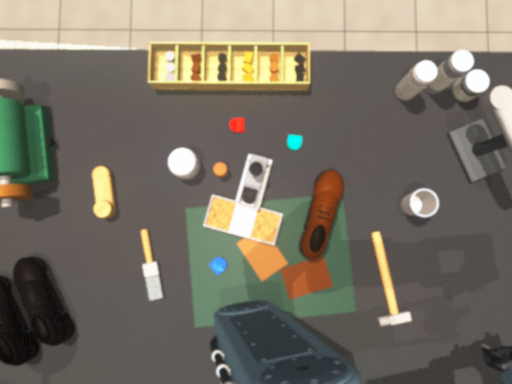

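Run:
```python
from h import *
from scipy.optimize import least_squares
P={n:camera(n) for n in ['top','scene']}
off=np.array([130,120])
T=np.array([[247,224],[220,319],[436,375],[459,280]])/3+off
S=np.array([[487,212],[475,158],[308,187],[323,252]])/3+off  # same physical order: +y rear,+y front,-y front,-y rear
for xr in (-.026,-.022):
    M=np.array([[xr,.104,.028],[-.114,.104,.028],[-.114,-.104,.028],[xr,-.104,.028]])
    def tr(v): 
        c,s=np.cos(v[2]),np.sin(v[2]);return M@np.array([[c,-s,0],[s,c,0],[0,0,1]]).T+[v[0],v[1],0]
    for nm in (['top'],['scene'],['top','scene']):
        f=lambda v:np.concatenate([(proj(P[n],tr(v))-{'top':T,'scene':S}[n]).ravel() for n in nm])
        r=least_squares(f,[.54,.035,-.27]); print(xr,nm,r.x.round(4),np.round(r.fun,1))
print(onz(P['top'],np.array([379,146])/3+off,.113),onz(P['scene'],np.array([427,252])/3+off,.113))
for n in P:
  for t in trace(P[n],'plunger_top')[:2]:
    m=t['mask'];ys,xs=np.nonzero(m);print(n,t['conf'],m.sum(),xs.mean(),ys.mean(),xs.min(),xs.max(),ys.min(),ys.max())
```

```text
-0.026 ['top'] [ 0.5391  0.0361 -0.2479] [-0.3  0.9  0.6 -0.8 -0.2 -0.8 -0.1  0.7]
-0.026 ['scene'] [ 0.5494  0.0403 -0.2402] [ 1.5  0.5 -1.2  0.1 -0.1  1.  -0.3 -1.5]
-0.026 ['top', 'scene'] [ 0.5423  0.0379 -0.2459] [-0.9 -0.2  0.  -1.8 -0.8 -2.  -0.8 -0.5  0.1 -0.5 -2.5 -0.9 -1.3 -0.3
 -1.7 -2.9]
-0.022 ['top'] [ 0.5372  0.0366 -0.2479] [-0.1  0.2  0.4 -0.1 -0.4 -0.1  0.  -0. ]
-0.022 ['scene'] [ 0.5473  0.0407 -0.2415] [ 1.7  0.9 -1.3 -0.3 -0.2  0.5 -0.2 -1.1]
-0.022 ['top', 'scene'] [ 0.5403  0.0384 -0.2463] [-0.7 -0.9 -0.2 -1.2 -0.9 -1.3 -0.6 -1.2  0.2 -0.1 -2.6 -1.3 -1.4 -0.7
 -1.6 -2.4]
[0.60542553 0.01761977 0.113     ] [0.6127927  0.02253799 0.113     ]
top 0.53 133 255.91729323308272 168.1954887218045 250 262 162 174
scene 0.49 108 271.5925925925926 204.46296296296296 266 277 199 211
```

Emit:
{"fn": "servo_tool", "kwargs": {"plan": [[[0.025,0.035,0,-0.075,-1],[0.025,0.035,0,-0.075,-1],[0.025,0.035,0,-0.075,-1],[0.025,0.035,0,-0.075,-1],[0.025,0.035,0,-0.075,-1],[0.025,0.035,0,-0.075,-1],[0.025,0.035,0,-0.075,-1],[0.025,0.035,0,-0.075,-1]]]}}

```text
time_s: 2.0
eef_pos: [0.4011, -0.2575, 0.2456]
eef_rot: [0.0, 0.992, -0.123, 0.0]
wrist_force: [0.2, -0.7, -0.8]
opening: 0.002
```

Emit:
{"fn": "servo_tool", "kwargs": {"plan": [[[0.025,0.035,0,0,-1],[0.025,0.035,0,0,-1],[0.025,0.035,0,0,-1],[0.025,0.035,0,0,-1],[0.025,0.035,0,0,-1],[0.025,0.035,0,0,-1],[0,0.035,0,0,-1],[0,0,0,0,-1]]]}}

```text
time_s: 2.8
eef_pos: [0.5504, -0.01, 0.245]
eef_rot: [-0.001, 0.993, -0.119, -0.0]
wrist_force: [0.5, -0.8, -0.9]
opening: -0.002
```

Run:
```python
from h import *
o=get_obs();print(o['eef_pos'],o['eef_rot'],o['wrist_force'],o['opening'],o['time_s'])
p=snap('wrist','w1.png')
for t,z in [('plunger_top',.113),('delivery',.02),('left_bay',.02),('right_bay',.02),('dispenser',0)]: pp(p,t,z)
for t in trace(p,'plunger_top')[:1]:
    ys,xs=np.nonzero(t['mask']);print(t['conf'],xs.mean(),ys.mean(),onz(p,(xs.mean(),ys.mean()),.113))
```

```text
[ 0.55038894 -0.01003369  0.24503461] [-7.20511623e-04  9.92836874e-01 -1.19475030e-01 -3.73176666e-04] [ 0.46609972 -0.8433385  -0.89109208] -0.001929081949590751 2.8
plunger_top 0.85 [203.1 135.4] [0.6104 0.0218 0.113 ]
delivery 0.76 [219.  230.4] [0.4755 0.056  0.02  ]
delivery 0.48 [ 84.2 327.6] [0.365  0.3049 0.02  ]
left_bay 0.61 [169.3 230.6] [0.4913 0.1221 0.02  ]
right_bay 0.81 [265.6 233.6] [ 0.4557 -0.0049  0.02  ]
dispenser 0.81 [215.6 182.6] [0.5369 0.0456 0.    ]
dispenser 0.44 [501.3 263.8] [ 0.313  -0.3362  0.    ]
0.64 203.91912908242614 135.8895800933126 [0.60983129 0.02119647 0.113     ]
```

View pics/w1.png

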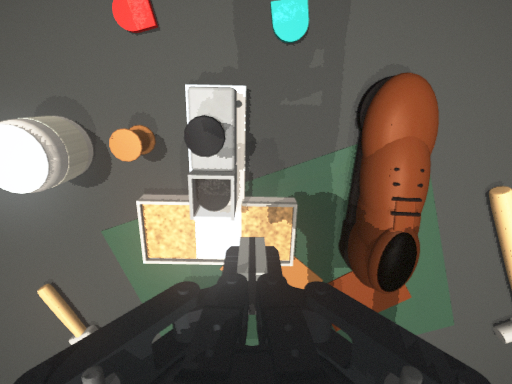

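Emit:
{"fn": "servo_tool", "kwargs": {"plan": [[[0.03,0.016,0,0,-1],[0.03,0.015,0,0,-1],[0,0,-0.045,0,-1],[0,0,-0.045,0,-1],[0,0,-0.015,0,-1],[0,0,0,0,-1]]]}}

```text
time_s: 3.75
eef_pos: [0.6083, 0.0165, 0.1376]
eef_rot: [-0.0, 0.992, -0.122, -0.003]
wrist_force: [-0.2, -0.4, 0.1]
opening: -0.001
```

Run:
```python
from h import *
o=get_obs();print(o['eef_pos'],o['wrist_force'],o['opening'],o['time_s'])
p=snap('wrist','w2.png'); q=snap('scene','s2.png');cv2.imwrite('pics/s2z.png',cv2.resize(q['img'][130:260,180:380],None,fx=4,fy=4))
print(proj(q,[o['eef_pos']-[0,0,.014],[.61,.0213,.113]]))
```

```text
[0.60830667 0.01654579 0.13761237] [-0.20762475 -0.3884862   0.077456  ] -0.0008885107301821723 3.75
[[270.10958098 201.83281691]
 [271.59006899 203.5175483 ]]
```

View pics/w2.png

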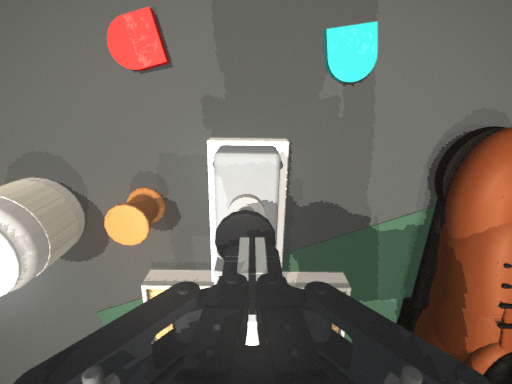

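View pics/s2z.png

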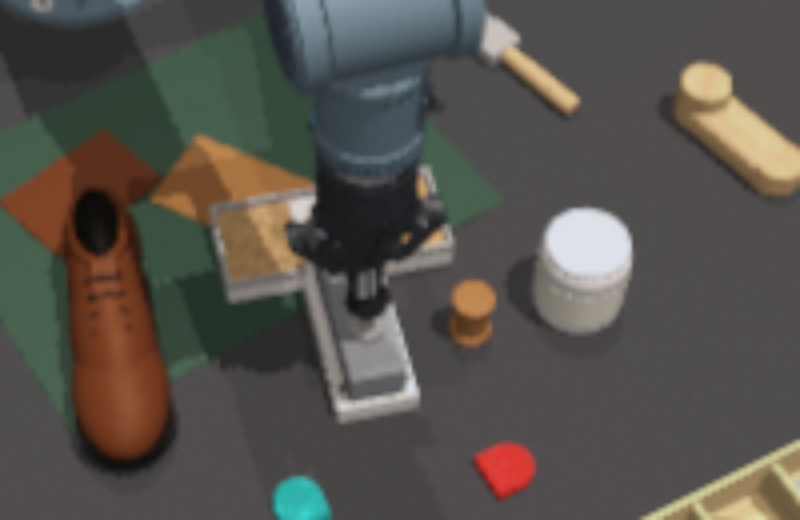

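Emit:
{"fn": "servo_tool", "kwargs": {"plan": [[[0.002,0.005,-0.008,0,-1],[0,0,-0.01,0,-1],[0,0,-0.01,0,-1],[0,0,-0.007,0,-1],[0,0,0,0,-1],[0,0,0,0,-1]]]}}

```text
time_s: 4.45
eef_pos: [0.6134, 0.022, 0.1062]
eef_rot: [-0.0, 0.993, -0.122, 0.001]
wrist_force: [3.9, 1.7, 3.9]
opening: -0.002
```

Emit:
{"fn": "servo_tool", "kwargs": {"plan": [[[0,0,-0.004,0,-1],[0,0,-0.003,0,-1],[0,0,0,0,-1],[0,0,0,0,-1]]]}}

```text
time_s: 4.85
eef_pos: [0.6134, 0.022, 0.0995]
eef_rot: [-0.0, 0.993, -0.122, 0.001]
wrist_force: [2.1, 0.5, 6.1]
opening: 0.001
```

Emit:
{"fn": "servo_tool", "kwargs": {"plan": [[[0,0,-0.001,0,-1],[0,0,-0.001,0,-1],[0,0,0,0,-1],[0,0,0,0,-1]]]}}

```text
time_s: 5.25
eef_pos: [0.6135, 0.022, 0.0985]
eef_rot: [0.0, 0.993, -0.122, 0.001]
wrist_force: [-0.1, 0.9, 12.4]
opening: 0.001
```

Emit:
{"fn": "servo_tool", "kwargs": {"plan": [[[0,0,-0.001,0,-1],[0,0,0,0,-1],[0,0,0,0,-1]]]}}

```text
time_s: 5.55
eef_pos: [0.6136, 0.022, 0.0984]
eef_rot: [0.0, 0.993, -0.122, 0.002]
wrist_force: [-3.5, 1.7, 18.3]
opening: -0.004
```

Run:
```python
from h import *
q=snap('scene','s3.png');cv2.imwrite('pics/s3z.png',cv2.resize(q['img'][130:260,180:380],None,fx=4,fy=4))
```

```text
(no output)
```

View pics/s3z.png

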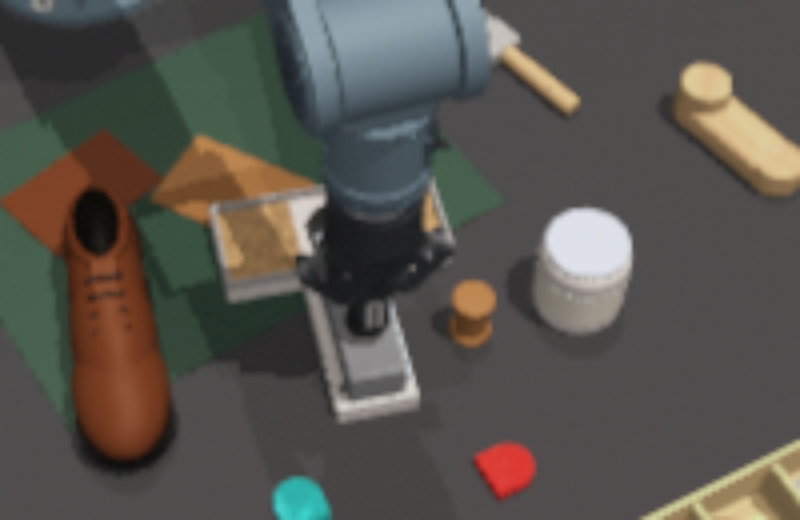

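Emit:
{"fn": "servo_tool", "kwargs": {"plan": [[[0,0,0.02,0,-1],[0,0,0.03,0,-1],[0,0,0.045,0,-1],[0,0,0.045,0,-1],[-0.045,-0.015,0.01,0,-1],[-0.045,-0.015,0,0,-1],[-0.045,0,0,0,-1],[0,0,0,0,-1]]]}}

```text
time_s: 6.4
eef_pos: [0.4706, -0.007, 0.2429]
eef_rot: [-0.0, 0.993, -0.122, -0.004]
wrist_force: [0.6, 0.1, -0.9]
opening: -0.0
```

Run:
```python
from h import *
o=get_obs();print(o['eef_pos'],o['wrist_force'],o['opening'],o['time_s'])
p=snap('wrist','w4.png')
for t in trace(p,'lift')[:4]:
    ys,xs=np.nonzero(t['mask']);print('lift',t['conf'],xs.mean(),ys.mean(),onz(p,(xs.mean(),ys.mean()),.03),t['mask'].sum())
for t,z in [('lift',.02),('plunger_top',.113),('delivery',.02),('left_bay',.02),('right_bay',.02)]: pp(p,t,z)
```

```text
[ 0.47058941 -0.00704848  0.24290229] [ 0.58322314  0.11423634 -0.93274349] -0.000164206406140869 6.4
lift 0.84 184.1490857946554 265.8748241912799 [0.35920277 0.11844261 0.03      ] 711
lift 0.79 194.30334190231363 122.34532990574122 [0.54009202 0.04558979 0.03      ] 1167
lift 0.78 201.0757299270073 176.10492700729927 [0.47631556 0.05730191 0.03      ] 1096
lift 0.93 [200.3 176. ] [0.4745 0.0607 0.02  ]
lift 0.85 [198.6 121.9] [0.539  0.0425 0.02  ]
plunger_top 0.66 [172.7  37.8] [0.6102 0.0247 0.113 ]
left_bay 0.92 [151.1 171.7] [0.495  0.1195 0.02  ]
right_bay 0.58 [253.  173.7] [ 0.4611 -0.0051  0.02  ]
```

View pics/w4.png

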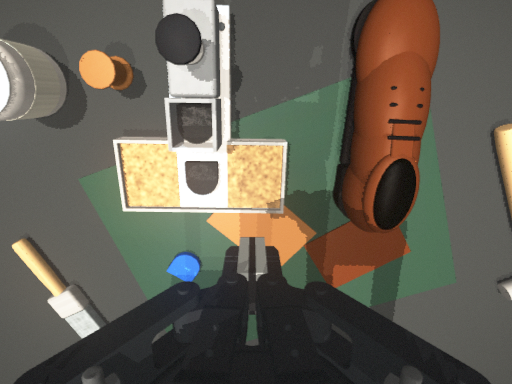

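Run:
```python
from h import *
from scipy.optimize import least_squares
p=camera('wrist')
cv2.imwrite('pics/w4z.png',cv2.resize(p['img'][125:225,105:300],None,fx=4,fy=4,interpolation=cv2.INTER_CUBIC))
C=np.array([[116,140],[123,212],[284,213],[287.5,141]])
M=np.array([[-.022,.104,.028],[-.114,.104,.028],[-.114,-.104,.028],[-.022,-.104,.028]])
def tr(v,M=M):
    c,s=np.cos(v[2]),np.sin(v[2]);return M@np.array([[c,-s,0],[s,c,0],[0,0,1]]).T+[v[0],v[1],0]
r=least_squares(lambda v:(proj(p,tr(v))-C).ravel(),[.54,.035,-.25]);v=r.x;print(v,r.fun.round(1))
R=np.array([[np.cos(v[2]),-np.sin(v[2])],[np.sin(v[2]),np.cos(v[2])]])
for t in trace(p,'lift')[:4]:
    ys,xs=np.nonzero(t['mask']);w=onz(p,(xs.mean(),ys.mean()),.03)[:2];print(w,R.T@(w-v[:2]))
print(R.T@(np.array([.61,.0225])-v[:2]))
```

```text
[ 0.54754322  0.03849448 -0.25491859] [-1.4  0.1  1.7 -0.8 -0.1 -0.3 -0.1  0.9]
[0.47616474 0.05752068] [-0.07386957  0.00041207]
[0.36012371 0.11805954] [-0.20142648  0.02973287]
[0.54030996 0.04511343] [-0.00866858  0.00458106]
[0.06447169 0.00027191]
```

View pics/w4z.png

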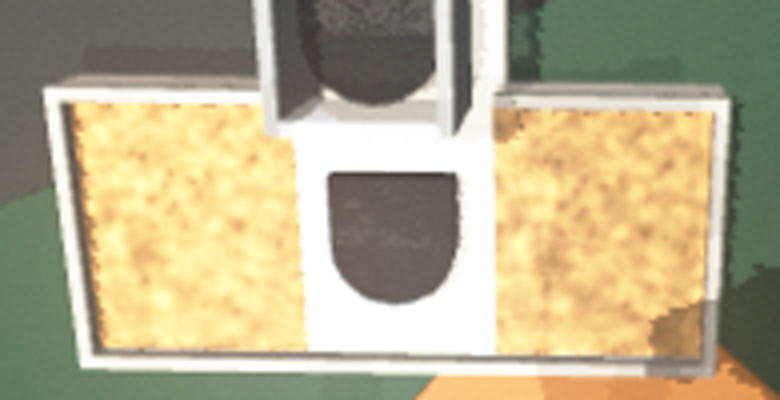

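Emit:
{"fn": "servo_tool", "kwargs": {"plan": [[[0.007,0.036,0,0,-1],[0.007,0.035,0,0,-1],[0.007,0.035,0,0,-1],[0,0,-0.045,0,-1],[0,0,-0.045,0,-1],[0,0,-0.045,0,-1],[0,0,-0.04,0,-1],[0,0,0,0,-1]]]}}

```text
time_s: 7.65
eef_pos: [0.4935, 0.0983, 0.0646]
eef_rot: [0.001, 0.993, -0.122, -0.006]
wrist_force: [-1.0, 0.3, 0.3]
opening: -0.001
```

Run:
```python
from h import *
o=get_obs();print(o['eef_pos'],o['wrist_force'],o['opening'],o['time_s'])
p=snap('wrist','w5.png')
q=snap('scene','s5.png');cv2.imwrite('pics/s5z.png',cv2.resize(q['img'][130:260,180:380],None,fx=4,fy=4))
```

```text
[0.4935174  0.09825715 0.06458798] [-0.98658712  0.31999161  0.28416325] -0.0014629237069180864 7.65
```

View pics/w5.png

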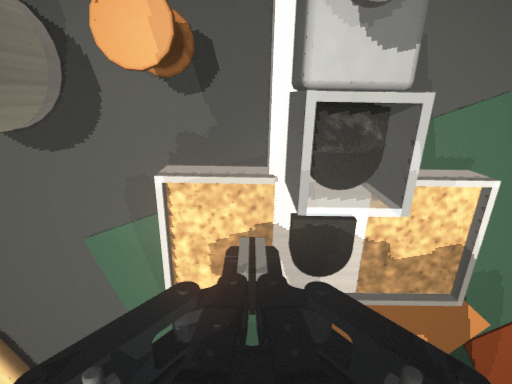

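View pics/s5z.png

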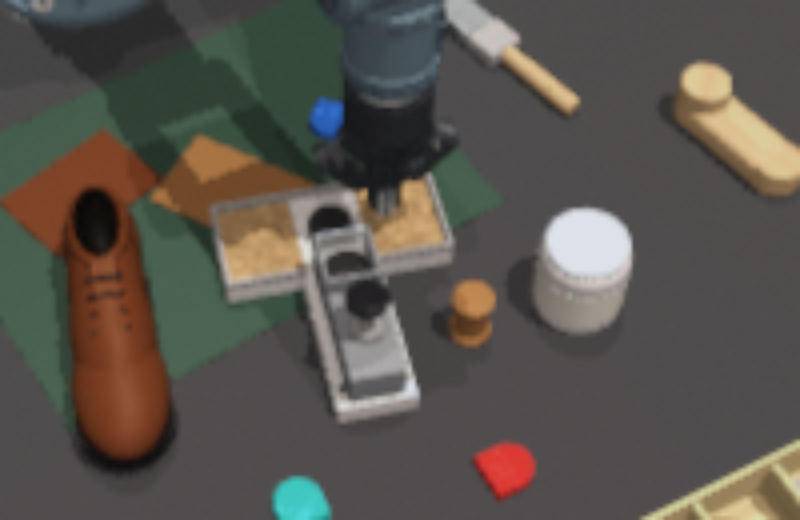

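Emit:
{"fn": "servo_tool", "kwargs": {"plan": [[[0,0,-0.018,0,-1],[0,0,-0.0085,0,-1],[0,0,0,0,-1],[0,0,0,0,-1]]]}}

```text
time_s: 8.15
eef_pos: [0.4993, 0.098, 0.0452]
eef_rot: [-0.0, 0.993, -0.122, 0.001]
wrist_force: [0.1, 0.1, -0.2]
opening: 0.001
```

Emit:
{"fn": "servo_tool", "kwargs": {"plan": [[[-0.005,0.001,-0.007,0,-1],[0,0,0,0,-1],[0,0,0,0,-1]]]}}

```text
time_s: 8.45
eef_pos: [0.493, 0.0991, 0.0368]
eef_rot: [-0.0, 0.993, -0.122, -0.0]
wrist_force: [0.1, 0.3, 0.8]
opening: -0.001
```

Emit:
{"fn": "servo_tool", "kwargs": {"plan": [[[-0.0025,-0.0097,0.001,0,-1],[-0.0025,-0.0097,0,0,-1],[-0.0025,-0.0097,0,0,-1],[-0.0025,-0.0097,0,0,-1],[-0.0025,-0.0097,0,0,-1],[-0.0025,-0.0097,0,0,-1],[0,0,0,0,-1],[0,0,0,0,-1]]]}}

```text
time_s: 9.25
eef_pos: [0.4783, 0.0405, 0.0378]
eef_rot: [-0.0, 0.992, -0.122, 0.0]
wrist_force: [0.1, 0.2, 0.3]
opening: 0.004
```

Run:
```python
from h import *
o=get_obs();print(o['eef_pos'],o['wrist_force'],o['opening'],o['time_s'])
p=snap('wrist','w6.png')
q=snap('top','t6.png');cv2.imwrite('pics/t6z.png',cv2.resize(q['img'][140:260,180:340],None,fx=4,fy=4))
```

```text
[0.47829872 0.04046345 0.03780099] [0.06467761 0.17657389 0.31976903] 0.0039109761637011594 9.25
```

View pics/w6.png

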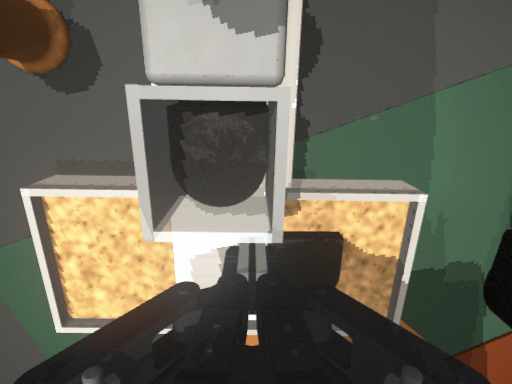

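View pics/t6z.png

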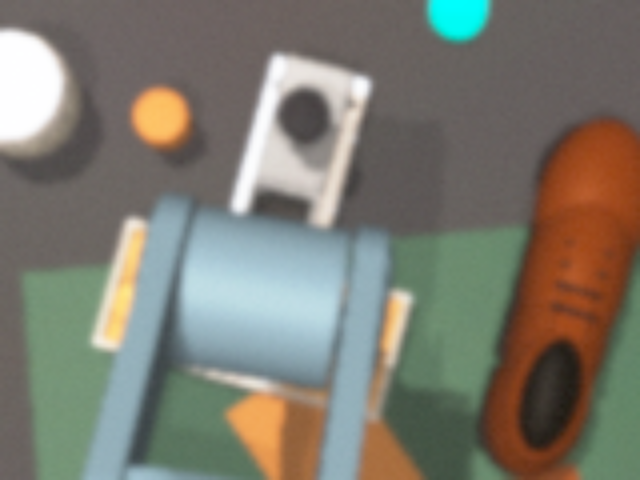

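Emit:
{"fn": "servo_tool", "kwargs": {"plan": [[[-0.0025,-0.0097,0,0,-1],[-0.0025,-0.0097,0,0,-1],[0,-0.002,0,0,-1],[0,0,0,0,-1]]]}}

```text
time_s: 9.75
eef_pos: [0.4733, 0.0188, 0.0378]
eef_rot: [0.0, 0.992, -0.122, 0.0]
wrist_force: [0.1, 1.5, 0.1]
opening: 0.001
```

Emit:
{"fn": "servo_tool", "kwargs": {"plan": [[[0.005,0.0194,0,0,-1],[0,0,0.04,0,-1],[0,0,0.045,0,-1],[0,0,0.045,0,-1],[0,0,0.045,0,-1],[-0.02,0,0.03,0,-1],[-0.02,0,0,0,-1],[0,0,0,0,-1]]]}}

```text
time_s: 10.55
eef_pos: [0.4374, 0.0391, 0.2437]
eef_rot: [0.0, 0.993, -0.122, 0.001]
wrist_force: [0.8, -0.5, 0.4]
opening: -0.001
```

Run:
```python
from h import *
o=get_obs();print(o['eef_pos'],o['wrist_force'],o['opening'],o['time_s'])
p=snap('wrist','w7.png')
for t,z in [('lift',.02),('plunger_top',.113),('right_bay',.02)]: pp(p,t,z)
```

```text
[0.43736297 0.03906231 0.24373108] [ 0.75533435 -0.53028256  0.36494005] -0.000679235692326594 10.55
lift 0.94 [230.8  82. ] [0.5415 0.0392 0.02  ]
lift 0.94 [209.4 239. ] [0.3546 0.121  0.02  ]
plunger_top 0.4 [145.5  32.1] [0.5879 0.091  0.113 ]
```

View pics/w7.png

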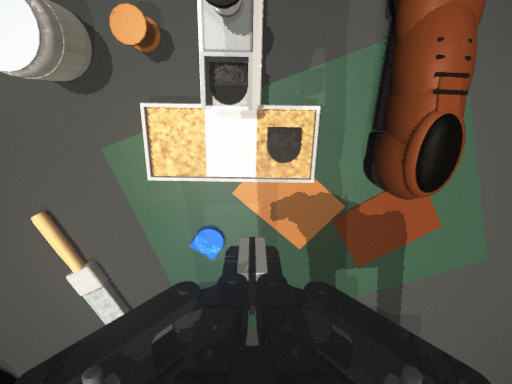

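Run:
```python
from h import *
q=snap('top','t8.png');cv2.imwrite('pics/t8z.png',cv2.resize(q['img'][140:260,180:340],None,fx=4,fy=4))
print(hand_in())
```

```text
the job is handed in; nothing more can be done
None
```

I pressed the plunger once and pushed the ejected lift into the right-hand bay, on the shoe's side. The job is handed in, at about 10.6 s of the 42 s allowed.

- **Press:** I pressed the plunger to its hard stop, where the force rose to about 18 N with the fingertip at about 84 mm. After I let go, the knob was back up and one lift lay on the deck.
- **Push:** I slid the lift into the bay with the shut fingers, without gripping or lifting it, then raised the arm clear.
- **Last check:** In the final wrist picture the lift spans columns 268–302, and the bay's cork spans 256–315. It is wholly inside the bay with clear margins. Dark lifts still show in the magazine, and everything in view stood where it was.
- **Networks that disagreed:** In that picture `pinpoint` missed the lift in the bay. It reported the magazine lifts and the blue look-alike instead, did not find the right bay, and put the plunger knob in the wrong place with low confidence. I therefore judged the placing by eye from the picture.
- **Not checked:** I took a last top picture just before handing in, but did not view it.

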